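# Unlock and start the ultrasonic cleaner

## Robot

A 6-joint arm with a two-finger parallel gripper is mounted at the origin on the work surface. World frame = base frame: x ahead of the robot, y to its left, z up, the work surface at z = 0. Lengths are in mm, angles in rad, forces in N, time in s.
With the tool pointing down it reaches from about 350 to 775 mm from the base axis. Payload 7.3 kg.
Tool frame: the origin (TCP) lies at the very end of the fingers, on their centre line; the grasp point (between the pads) lies 19 mm behind it; x points along the fingers, y is the direction in which the jaws open and shut, and the axes are right-handed (so a half turn about x gives the same grasp; the last joint's range is limited). The gripper opens to 92 mm and grips with 3 to 60 N. Pads are 19 mm wide; open, the fingers measure 130 mm over their backs; the gripper's body (75 mm by 190 mm) begins 47 mm behind the grasp point.
Start: joints at [1.069, 0.342, 1.524, -0, 1.275, -0.146], TCP at [182.865, 492.143, 226.741] pointing down, gripper open.
Joint ranges: [-2.53, 2.53], [-0.77, 2.02], [0.04, 2.7], [-1, 4.14], [0.28, 2.66], [-3.11, 3.11]. Speed limits (rad/s): [2.57, 2.57, 3.14, 3.14, 3.14, 3.14].

## Interface

Orientations are given as [roll, pitch, yaw] about the fixed x, y, z axes, in that order (R = Rz(yaw) Ry(pitch) Rx(roll)).
In Python, from plant import bot gives the robot as it stands.
- The arm moves only by the tool step_arm, never from a script. Its argument "targets" is a list that holds one entry, the list of rows, each a list of 4 numbers: the shift along the tool's x, y, z in m, then the turn about the tool's x in degrees. A call has exactly 5 rows; each row is the pose to reach, as a shift and turn from the pose measured when the call began, along the tool's axes at that moment; what a row does not reach only later rows make up. A row lasts 1/12 s, in which the tool goes at most 41.7 mm and 7.16 degrees, less where a joint would pass 70% of its speed; a pose out of reach is approached as far as the arm can. A call with a gripper value outside its range is refused whole. "jaw" is the closure, from 0 (fully open) to 1 (shut), set as the call begins (left out, the last holds). The fingers move at their own pace and stop on an object; the grip force is fixed at half the most. Time passes only in rows, so rows that repeat a pose let the fingers close, or fill a call up. It gives the time, the measured TCP pose, the force and the opening at its end, in the units of the state.
- bot.get_obs(): the state, without advancing time (a new reading comes with each control period).
- bot.capture(name): name is "scene" or "top"; returns a dict with "color" (420x560x3 uint8, red, green, blue), "depth" (420x560 float32, mm along the optical axis (not along the pixel's ray), 0 where there is no reading), "fov_y" (degrees; the focal length in pixels is half the picture's height over the tangent of half this angle, whatever the lens; pixels are square), "cx", "cy" (the principal point, pixels), "dist_coeffs" ([k1, k2, p1, p2, k3] as OpenCV has them; the pictures are not rectified), "rvec" (rotation vector, rad) and "tvec" (3), from world to camera coordinates, as OpenCV has them. Camera axes: x right, y down, z forward; pixel columns grow to the right and rows downward; lengths in mm; the calibration is good to about 2 mm. A picture is of the moment at which its call begins.
- bot.close_job(): hands the job in, once; it reports no verdict.
The state is a dict: "time": time; "joint_positions": joint angles; "dq": joint speeds; "tau": joint torques, N m; "tool_pos": TCP position; "tcp_rot": TCP orientation; "contact_force": force on the tool from outside, world axes, zero at the start; "moment": the same for the moment, N m; "grip_width": finger opening in mm.
Only numpy, scipy, OpenCV 4.12 (cv2) and the standard library are available. Lean on these libraries where they do the work, as an engineer would, in place of code of your own. Each camera call takes 0.05 s, during which the arm holds its last target. There are 200 camera calls.

## Task

The ultrasonic cleaner's keypad is locked: press its two round keys fully down together, one fingertip on each, hold both down for at least three seconds, then let both come up. Then press the large oblong start key fully down and let it come up too. Do not press the two narrow bar keys, and leave the loose things around where they are; nothing is to be picked up.

Things in the scene. Friction and masses are not known exactly. Their poses are not given: they have to be found in the camera images.
- cleaner: bench-top ultrasonic cleaner, fixed, yaw varies. Origin: on the work surface under the centre of its control deck; z up, +x from deck to tank. Grey deck with pale top: 110 mm (x) by 300 mm (y), top at 100 mm. Behind it (x +55 to +185) the closed steel tank, lid top at 125 mm, black lid grip to 129 mm. Four small keys on the deck's +y half, the large start key alone at x 0, y -90 mm.
- lock_a_base: one of the two round lock keys (identical), cap 24 mm in diameter, collar 31 mm. Grey key cap in a black collar (collar 4 mm high) fixed on the control deck. Cap top stands 14 mm above the deck when up. The 2 round and 2 bar keys stand at the corners of a 50 mm square on the deck in any arrangement, so the round ones are 50 or 71 mm apart. Origin: on the deck top under the key's centre; its yaw is the cleaner's.
- lock_b_base: one of the two round lock keys (identical), cap 24 mm in diameter, collar 31 mm. Grey key cap in a black collar (collar 4 mm high) fixed on the control deck. Cap top stands 14 mm above the deck when up. The 2 round and 2 bar keys stand at the corners of a 50 mm square on the deck in any arrangement, so the round ones are 50 or 71 mm apart. Origin: on the deck top under the key's centre; its yaw is the cleaner's.
- bar_a_base: one of the two narrow bar keys (identical, other functions, not to be pressed), cap 9 mm (x) by 26 mm (y). Grey key cap in a black collar (collar 4 mm high) fixed on the control deck. Cap top stands 14 mm above the deck when up. Origin: on the deck top under the key's centre; its yaw is the cleaner's.
- bar_b_base: one of the two narrow bar keys (identical, other functions, not to be pressed), cap 9 mm (x) by 26 mm (y). Grey key cap in a black collar (collar 4 mm high) fixed on the control deck. Cap top stands 14 mm above the deck when up. Origin: on the deck top under the key's centre; its yaw is the cleaner's.
- start_base: the large oblong start key, cap 26 mm (x) by 42 mm (y). Grey key cap in a black collar (collar 4 mm high) fixed on the control deck. Cap top stands 14 mm above the deck when up. Origin: on the deck top under the key's centre; its yaw is the cleaner's.
- lock_a_top (a point): centre of the top face of the lock a key's cap; moves down with it
- lock_a (a joint): how far the lock a key is pressed down: 0 up, 0.005 m fully down; springs back by itself; starts to move at about 1.5 N, fully down at 5 N
- lock_b_top (a point): centre of the top face of the lock b key's cap; moves down with it
- lock_b (a joint): how far the lock b key is pressed down: 0 up, 0.005 m fully down; springs back by itself; starts to move at about 1.5 N, fully down at 5 N
- bar_a_top (a point): centre of the top face of the bar a key's cap; moves down with it
- bar_a (a joint): how far the bar a key is pressed down: 0 up, 0.005 m fully down; springs back by itself; starts to move at about 1.5 N, fully down at 5 N
- bar_b_top (a point): centre of the top face of the bar b key's cap; moves down with it
- bar_b (a joint): how far the bar b key is pressed down: 0 up, 0.005 m fully down; springs back by itself; starts to move at about 1.5 N, fully down at 5 N
- start_top (a point): centre of the top face of the start key's cap; moves down with it
- start (a joint): how far the start key is pressed down: 0 up, 0.005 m fully down; springs back by itself; starts to move at about 1.5 N, fully down at 5 N
- nozzle_cap: loose bystander: small black tapered plastic cap, 20 mm wide, 24 mm tall, loose on the control deck between the key group and the start key; origin under its centre
- oring: loose bystander: black rubber ring 60 mm across, 6 mm thick, lying in front of the cleaner; origin under its centre
- coupler: loose bystander: brass hose coupler standing upright, 22 mm wide, 45 mm tall, in front of the cleaner; origin under its centre
- scissors: loose bystander: scissors with red handles, 160 mm long, 10 mm thick, lying in front of the cleaner; origin near the pivot on the table, x along the blades
- foam_bottle: loose bystander: white conical bottle, 96 mm wide at the foot, 160 mm tall, standing at the cleaner's +y side; origin under its centre
- jar: loose bystander: jar with steel cap, 64 mm wide, 85 mm tall, at the cleaner's -y side; origin under its centre
- cone: loose bystander: small black plastic nozzle, 32 mm wide, 36 mm tall, standing on the tank lid; origin under its centre

How it is judged:
By the outcome, as a careful person would: the job done as asked, in the order asked, and still so for the second after the job is handed in, with the robot touching nothing.
It also fails if it takes over 48 s, if anything falls off the work surface, if the arm or the gripper's body presses on something with over 40 N, if the wrist force passes 120 N, or if a joint passes its speed limit or range.

## Working session

There is one attempt and no reset: what is moved stays moved. The work goes in short steps, Python scripts to look and compute and a tool call to move; the robot and the scene stay as the last step left them, time stands still between calls to the robot, and variables do not carry over. Pictures are saved under pics/ and viewed, about 8 in all and at most 12, crops included, and the job is handed in when it is done.

Besides the shell and the picture viewer there is one more tool, called after ">>>" by a JSON object that holds its "api" and its "payload". step_arm: Moves the arm, as the interface text tells. Its arguments: {"type":"object","properties":{"targets":{"type":"array","items":{"type":"array","items":{"type":"array","items":{"type":"number"}}}},"jaw":{"type":"number"}},"required":["targets"]}

```bash
mkdir -p pics
cat > h.py <<'E'
import numpy as np,cv2
from plant import bot
def cam(n):
    c=bot.capture(n);h,w=c["color"].shape[:2];f=h/2/np.tan(np.radians(c["fov_y"])/2)
    c["K"]=np.array([[f,0,c["cx"]],[0,f,c["cy"]],[0,0,1.]]);c["D"]=np.array(c["dist_coeffs"],float)
    c["R"]=cv2.Rodrigues(np.array(c["rvec"],float))[0];c["t"]=np.array(c["tvec"],float).ravel();return c
def onz(c,uv,z):
    p=cv2.undistortPoints(np.array(uv,float).reshape(-1,1,2),c["K"],c["D"]).reshape(-1,2)
    d=np.c_[p,np.ones(len(p))]@c["R"];o=-c["R"].T@c["t"]
    return o+d*((z-o[2])/d[:,2])[:,None]
def proj(c,P): return cv2.projectPoints(np.array(P,float).reshape(-1,3),np.array(c["rvec"],float),c["t"],c["K"],c["D"])[0].reshape(-1,2)
def cloud(c):
    v,u=np.mgrid[:420,:560];p=cv2.undistortPoints(np.stack([u,v],-1).reshape(-1,1,2).astype(float),c["K"],c["D"]).reshape(-1,2)
    d=c["depth"].reshape(-1,1);P=(np.c_[p,np.ones(len(p))]*d-c["t"])@c["R"];P[d[:,0]==0]=np.nan;return P.reshape(420,560,3)
def save(n,im): cv2.imwrite("pics/"+n+".png",im[:,:,::-1])
E
python3 - <<'E'
from h import *
o=bot.get_obs();print(o)
for n in("scene","top"):
    c=cam(n);save(n,c["color"]);print(n,-c["R"].T@c["t"],c["R"][2],c["K"][0,0])
E
```

```text
{'time': 0.0, 'joint_positions': array([ 1.06899115e+00,  3.42728873e-01,  1.52501867e+00,  1.60616864e-05,
        1.27537091e+00, -1.46016573e-01]), 'dq': array([ 5.88903953e-04, -6.26816036e-04,  6.66958808e-05, -4.07958617e-04,
        8.10352463e-04, -7.18394954e-04]), 'tau': array([ 7.27957158e-04, -4.31243491e+01, -2.44224823e+01,  7.18063815e-02,
        5.58493752e-02, -1.53048313e-04]), 'tool_pos': array([182.66182027, 491.77332162, 226.04118387]), 'tcp_rot': array([-1.72687856,  1.56927045, -2.08267186]), 'contact_force': array([ 0.24844228, -1.08028998,  0.02973878]), 'moment': array([-0.02476481,  0.02820665,  0.05846658]), 'grip_width': 92.14058551350035}
scene [1575.11057021  -53.0808568  1186.99162458] [-0.67794383  0.05500498 -0.73305294] 545.735466364943
top [ 364.73319217   24.791774   1071.73590492] [ 0.17455421 -0.0097482  -0.98459931] 448.0340105913474
```

View pics/top.png

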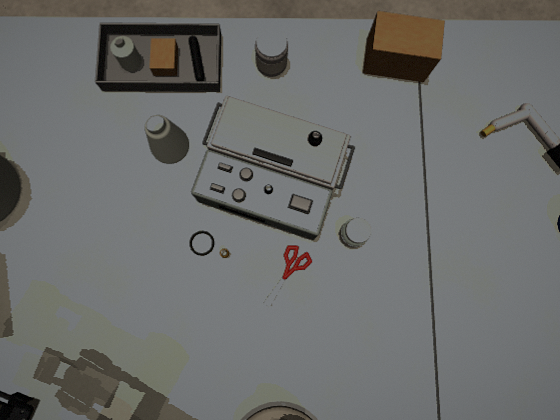

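View pics/scene.png

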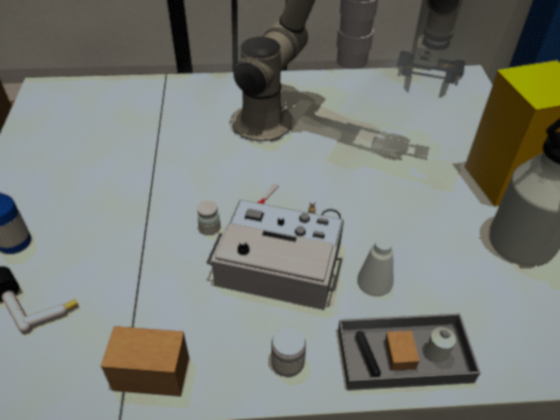

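The top view shows round keys near (246,174) and (239,195), bar keys at (225,167) and (217,188), the nozzle cap at (268,188) and the start key at (300,203). The round keys lie along the cleaner's x. Next I measure their positions.

```bash
cat > m.py <<'E'
from h import *
c=cam("top");P=cloud(c)
x0,y0,s=185,90,5
im=c["color"][y0:245,x0:360]
save("crop",cv2.resize(im,None,fx=4.5,fy=4.5 if im.shape[0]*4.5<600 else 3.8,interpolation=cv2.INTER_CUBIC))
g=cv2.cvtColor(c["color"],cv2.COLOR_RGB2HSV)
for n,(u,v) in dict(A=(246,174),B=(239,195),barA=(225,167),barB=(217,188),start=(300,203)).items():
    print(n,onz(c,[(u,v)],114)[0].round(1),P[v,u].round(1),c["color"][v,u])
# deck plane points
Z=P[...,2];m=(Z>107)&(Z<121)
m[:140]=0;m[245:]=0;m[:,:185]=0;m[:,340:]=0
k,l,st,ce=cv2.connectedComponentsWithStats(m.astype(np.uint8))
for i in range(1,k):
    if st[i,4]>15: print("blob",st[i],ce[i].round(1),onz(c,[ce[i]],114)[0].round(1),np.nanmedian(Z[l==i]).round(1))
E
python3 m.py
```

```text
A [614.1  74.4 114. ] [613.6  74.3 116. ] [111 105  96]
B [566.8  89.1 114. ] [567.5  89.3 111. ] [117 111 101]
barA [629.9 120.8 114. ] [629.8 120.8 114.3] [121 116 109]
barB [582.4 137.4 114. ] [583.  137.8 110.9] [120 115 109]
start [549.4 -43.9 114. ] [549.4 -43.9 114.2] [109 104  95]
blob [207 140 133  48 635] [279.2 166.4] [631.7   1.1 114. ] 111.9
blob [219 163  13   8  54] [224.3 166.2] [631.6 122.5 114. ] 113.7
blob [241 168  10  11  93] [245.4 173.1] [616.2  75.8 114. ] 113.9
blob [211 184  12   7  56] [216.7 187. ] [584.6 138.2 114. ] 113.6
blob [264 185   9   9  31] [267.2 190.1] [578.   27.5 114. ] 116.3
blob [232 189  13  12 101] [237.9 194.1] [568.8  91.6 114. ] 113.7
blob [289 194  22  18 232] [299.9 202.7] [550.  -43.8 114. ] 113.6
```

View pics/crop.png

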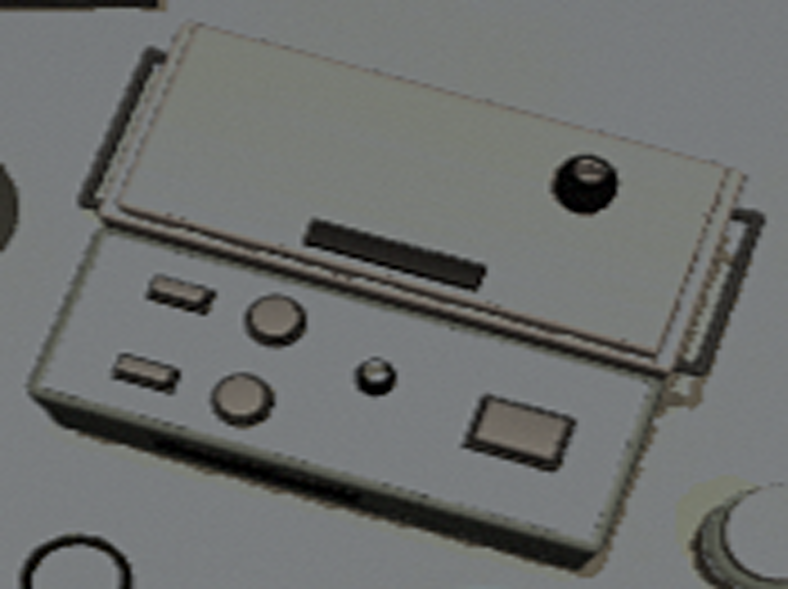

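```bash
cat > g.py <<'E'
import sys
from h import *
from scipy.spatial.transform import Rotation as Ro
def go(x,y,z,yaw=-0.32):
    o=bot.get_obs();R=Ro.from_euler("xyz",o["tcp_rot"]).as_matrix()
    y0=np.arctan2(R[1,1],R[0,1]);d=(yaw-y0+np.pi/2)%np.pi-np.pi/2
    print("R",R.round(3).tolist(),"pos",o["tool_pos"].round(1),"w",round(o["grip_width"],1),"F",o["contact_force"].round(1),"t",o["time"],"q",o["joint_positions"].round(2))
    print("tool shift m",(R.T@(np.array([x,y,z])-o["tool_pos"])/1000).round(4),"turn deg",np.degrees(-d).round(1))
go(*map(float,sys.argv[1:]))
E
python3 g.py 592 83 200
```

```text
R [[-0.001, 0.348, 0.937], [-0.001, 0.937, -0.348], [-1.0, -0.001, -0.0]] pos [182.7 491.9 226.2] w 91.9 F [-0.4  0.2 -0.6] t 0.15 q [ 1.07  0.34  1.52 -0.    1.28 -0.15]
tool shift m [ 0.0264 -0.2407  0.5261] turn deg 88.0
```

>>> {"api": "step_arm", "payload": {"targets": [[[0, -0.016, 0.035, 0], [0, -0.032, 0.07, 0], [0, -0.048, 0.105, 0], [0, -0.064, 0.14, 0], [0, -0.08, 0.175, 0]]], "jaw": 0.66}}

```text
time: 0.57
tool_pos: [319.6, 354.4, 226.1]
tcp_rot: [-1.773, 1.569, -2.128]
contact_force: [0.5, 0.8, 0.3]
grip_width: 63.3
```

>>> {"api": "step_arm", "payload": {"targets": [[[0, -0.016, 0.035, 0], [0, -0.032, 0.07, 0], [0, -0.048, 0.105, 0], [0, -0.064, 0.14, 0], [0, -0.08, 0.175, 0]]]}}

```text
time: 0.98
tool_pos: [456.8, 216.9, 226.1]
tcp_rot: [-1.939, 1.569, -2.294]
contact_force: [0.6, 1.2, -0.5]
grip_width: 32.5
```

>>> {"api": "step_arm", "payload": {"targets": [[[0, -0.016, 0.035, 7], [0, -0.032, 0.07, 14], [0, -0.048, 0.105, 21], [0, -0.064, 0.14, 28], [0, -0.08, 0.175, 35]]]}}

```text
time: 1.4
tool_pos: [594.0, 79.4, 225.8]
tcp_rot: [-1.609, 1.569, -2.581]
contact_force: [0.4, 0.1, 0.6]
grip_width: 31.2
```

>>> {"api": "step_arm", "payload": {"targets": [[[0, 0, 0, 7], [0, 0, 0, 14], [0, 0, 0, 21], [0, 0, 0, 28], [0, 0, 0, 35]]]}}

```text
time: 1.82
tool_pos: [593.8, 79.2, 225.2]
tcp_rot: [-1.186, 1.568, -2.776]
contact_force: [-0.5, 0.9, 0.5]
grip_width: 30.9
```

```bash
python3 g.py 592 83 150
```

```text
R [[-0.003, 1.0, -0.019], [-0.001, -0.019, -1.0], [-1.0, -0.003, 0.001]] pos [593.8  79.2 225.2] w 30.9 F [-0.5  0.9  0.5] t 1.8167 q [ 0.01  0.48  1.31 -0.    1.35  0.02]
tool shift m [ 0.0752 -0.0017 -0.0038] turn deg 17.2
```

>>> {"api": "step_arm", "payload": {"targets": [[[0.02, -0.002, -0.004, 6], [0.04, -0.002, -0.004, 12], [0.06, -0.002, -0.004, 17], [0.08, -0.002, -0.004, 17], [0.08, -0.002, -0.004, 17]]]}}

```text
time: 2.23
tool_pos: [589.1, 83.1, 140.8]
tcp_rot: [-1.141, 1.56, -3.027]
contact_force: [-0.4, 0.2, -0.7]
grip_width: 31.1
```

```bash
python3 g.py 592 83 125
python3 - <<'E'
from h import *
c=cam("scene")
u,v=proj(c,[592,83,114])[0].astype(int);print(u,v)
a=c["color"][v-50:v+40,u-60:u+60]
b=cam("top");p,q=proj(b,[592,83,114])[0].astype(int);print(p,q)
d=b["color"][q-50:q+40,p-60:p+60]
f=lambda x:cv2.resize(x,(800,600)[::1],interpolation=cv2.INTER_CUBIC)
save("s2",f(a));
E
```

```text
R [[-0.011, 0.951, -0.31], [-0.001, -0.31, -0.951], [-1.0, -0.01, 0.005]] pos [589.1  83.1 140.8] w 31.1 F [-0.4  0.2 -0.7] t 2.2333 q [ 0.01  0.55  1.43 -0.    1.17  0.33]
tool shift m [ 0.0158  0.0029 -0.0009] turn deg 0.2
301 221
241 183
```

View pics/s2.png

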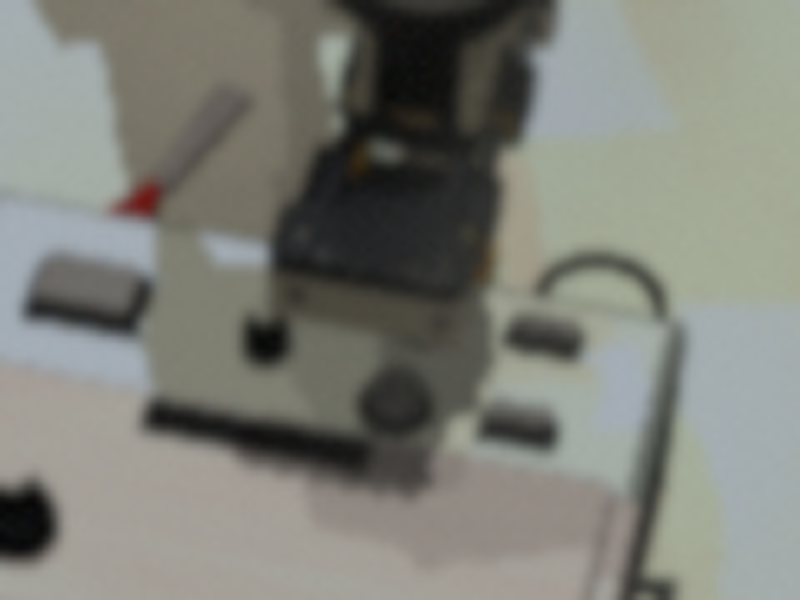

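Run:
```python
from h import *
c=cam("scene");P=cloud(c)
q=proj(c,[[589,83,141],[614,75,141],[565,91,141],[614,75,207],[615,75,114],[568,90,114]]);u,v=proj(c,[592,83,114])[0].astype(int)
print("crop px",((q-[u-60,v-50])*6.667).round())
for yy in range(v-30,v+24,3): print(yy,[tuple(P[yy,x].round().astype(int)) for x in range(u-10,u+10,4)])
im=c["color"][v-90:v+60,u-100:u+100];save("s3",cv2.convertScaleAbs(cv2.resize(im,(800,600),interpolation=cv2.INTER_CUBIC),alpha=2))
```

```text
crop px [[405. 286.]
 [391. 333.]
 [420. 242.]
 [398. 215.]
 [389. 381.]
 [415. 293.]]
191 [(np.int64(353), np.int64(77), np.int64(-3)), (np.int64(610), np.int64(60), np.int64(246)), (np.int64(615), np.int64(69), np.int64(251)), (np.int64(616), np.int64(79), np.int64(252)), (np.int64(621), np.int64(88), np.int64(255))]
194 [(np.int64(627), np.int64(48), np.int64(254)), (np.int64(615), np.int64(60), np.int64(241)), (np.int64(612), np.int64(70), np.int64(238)), (np.int64(574), np.int64(85), np.int64(200)), (np.int64(578), np.int64(95), np.int64(203))]
197 [(np.int64(637), np.int64(48), np.int64(253)), (np.int64(620), np.int64(59), np.int64(236)), (np.int64(621), np.int64(69), np.int64(236)), (np.int64(619), np.int64(79), np.int64(234)), (np.int64(619), np.int64(89), np.int64(233))]
200 [(np.int64(643), np.int64(47), np.int64(249)), (np.int64(628), np.int64(59), np.int64(233)), (np.int64(629), np.int64(69), np.int64(233)), (np.int64(629), np.int64(78), np.int64(233)), (np.int64(647), np.int64(86), np.int64(251))]
203 [(np.int64(658), np.int64(46), np.int64(254)), (np.int64(659), np.int6
[... 2511 characters left out ...]
[(np.int64(654), np.int64(49), np.int64(128)), (np.int64(633), np.int64(62), np.int64(104)), (np.int64(633), np.int64(73), np.int64(103)), (np.int64(633), np.int64(83), np.int64(102)), (np.int64(635), np.int64(94), np.int64(103))]
239 [(np.int64(666), np.int64(48), np.int64(130)), (np.int64(665), np.int64(59), np.int64(128)), (np.int64(665), np.int64(69), np.int64(128)), (np.int64(663), np.int64(80), np.int64(125)), (np.int64(668), np.int64(89), np.int64(130))]
242 [(np.int64(671), np.int64(48), np.int64(125)), (np.int64(672), np.int64(58), np.int64(126)), (np.int64(672), np.int64(68), np.int64(125)), (np.int64(673), np.int64(79), np.int64(125)), (np.int64(677), np.int64(88), np.int64(129))]
```

View pics/s3.png

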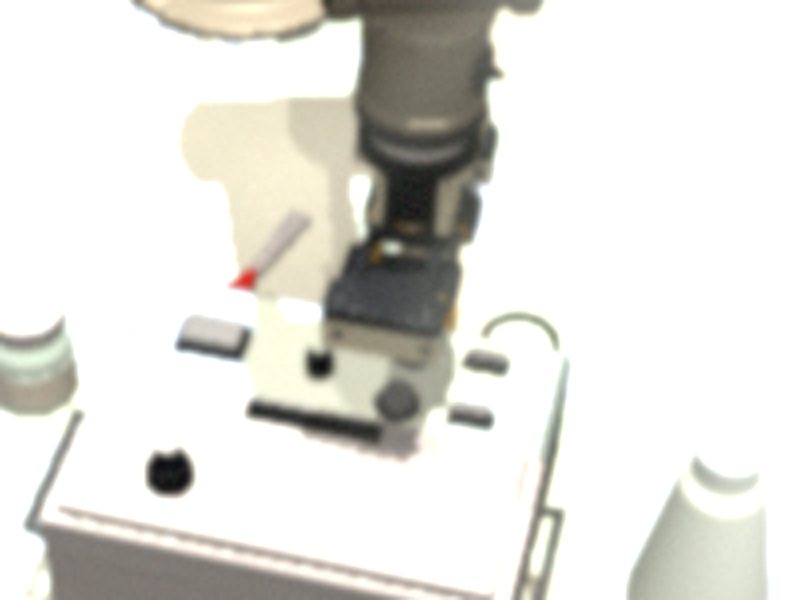

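The gripper body hides the fingertips in the scene view. It shows key A in line with my estimate to about 2 to 3 mm. I'll come down in small steps and watch the force.

>>> {"api": "step_arm", "payload": {"targets": [[[0.006, 0.003, -0.002, 0], [0.012, 0.003, -0.002, 0], [0.018, 0.003, -0.002, 0], [0.02, 0.003, -0.002, 0], [0.02, 0.003, -0.002, 0]]]}}

```text
time: 2.8
tool_pos: [595.1, 84.1, 125.2]
tcp_rot: [-0.95, 1.567, -2.836]
contact_force: [0.0, -0.6, -0.3]
grip_width: 31.7
```

```bash
python3 g.py 593 84 109
```

```text
R [[-0.004, 0.951, -0.31], [-0.001, -0.31, -0.951], [-1.0, -0.003, 0.002]] pos [595.1  84.1 125.2] w 31.7 F [ 0.  -0.6 -0.3] t 2.8 q [ 0.01  0.57  1.44 -0.    1.13  0.33]
tool shift m [ 0.0162 -0.0019  0.0007] turn deg 0.3
```

>>> {"api": "step_arm", "payload": {"targets": [[[0.002, -0.002, 0.001, 0], [0.004, -0.002, 0.001, 0], [0.006, -0.002, 0.001, 0], [0.008, -0.002, 0.001, 0], [0.008, -0.002, 0.001, 0]]]}}

```text
time: 3.22
tool_pos: [592.7, 83.7, 116.8]
tcp_rot: [-0.993, 1.567, -2.879]
contact_force: [-0.4, -0.6, -0.2]
grip_width: 31.1
```

>>> {"api": "step_arm", "payload": {"targets": [[[0.001, 0, 0, 0], [0.002, 0, 0, 0], [0.003, 0, 0, 0], [0.003, 0, 0, 0], [0.003, 0, 0, 0]]]}}

```text
time: 3.63
tool_pos: [592.7, 83.7, 114.2]
tcp_rot: [-0.97, 1.567, -2.856]
contact_force: [-1.1, 0.1, 2.4]
grip_width: 31.0
```

>>> {"api": "step_arm", "payload": {"targets": [[[0.001, 0, 0, 0], [0.002, 0, 0, 0], [0.003, 0, 0, 0], [0.004, 0, 0, 0], [0.004, 0, 0, 0]]]}}

```text
time: 4.05
tool_pos: [592.7, 83.7, 110.6]
tcp_rot: [-0.928, 1.567, -2.814]
contact_force: [-2.6, -0.3, 7.3]
grip_width: 31.1
```

>>> {"api": "step_arm", "payload": {"targets": [[[0.001, 0, 0, 0], [0.002, 0, 0, 0], [0.002, 0, 0, 0], [0.002, 0, 0, 0], [0.002, 0, 0, 0]]]}}

```text
time: 4.47
tool_pos: [592.8, 83.7, 109.5]
tcp_rot: [-0.843, 1.568, -2.729]
contact_force: [-4.1, -0.5, 8.7]
grip_width: 31.3
```

Run:
```python
from plant import bot
o=bot.get_obs();print({k:o[k] for k in("tool_pos","contact_force","moment","tcp_rot")})
```

```text
{'tool_pos': array([592.76127166,  83.73293634, 109.53663198]), 'contact_force': array([-4.12493247, -0.51658171,  8.68326259]), 'moment': array([-0.12799107,  0.72406041, -0.05626675]), 'tcp_rot': array([-0.84332963,  1.56777504, -2.7291938 ])}
```

>>> {"api": "step_arm", "payload": {"targets": [[[0.001, 0, 0, 0], [0.002, 0, 0, 0], [0.003, 0, 0, 0], [0.003, 0, 0, 0], [0.003, 0, 0, 0]]]}}

```text
time: 4.88
tool_pos: [592.8, 83.7, 109.1]
tcp_rot: [-0.388, 1.569, -2.273]
contact_force: [-7.3, 0.0, 19.4]
grip_width: 31.4
```

>>> {"api": "step_arm", "payload": {"targets": [[[0.001, 0, 0, 0], [0.002, 0, 0, 0], [0.002, 0, 0, 0], [0.002, 0, 0, 0], [0.002, 0, 0, 0]]]}}

```text
time: 5.3
tool_pos: [592.8, 83.7, 109.1]
tcp_rot: [0.358, 1.569, -1.528]
contact_force: [-6.6, -1.0, 16.9]
grip_width: 31.2
```

>>> {"api": "step_arm", "payload": {"targets": [[[0.003, 0, 0, 0], [0.004, 0, 0, 0], [0.004, 0, 0, 0], [0.004, 0, 0, 0], [0.004, 0, 0, 0]]]}}

```text
time: 5.72
tool_pos: [592.8, 83.8, 109.0]
tcp_rot: [1.264, 1.568, -0.621]
contact_force: [-10.6, -0.4, 27.5]
grip_width: 31.3
```

Run:
```python
from plant import bot
o=bot.get_obs();print({k:o[k] for k in("tool_pos","contact_force","moment","tcp_rot")})
```

```text
{'tool_pos': array([592.84622121,  83.75234968, 108.95444156]), 'contact_force': array([-10.5886242 ,  -0.42564575,  27.54772934]), 'moment': array([-0.25359257,  2.03542654, -0.01803856]), 'tcp_rot': array([ 1.26438432,  1.56791917, -0.62089752])}
```

>>> {"api": "step_arm", "payload": {"targets": [[[0.004, 0, 0, 0], [0.004, 0, 0, 0], [0.004, 0, 0, 0], [0.004, 0, 0, 0], [0.004, 0, 0, 0]]]}}

```text
time: 6.13
tool_pos: [592.9, 83.7, 109.0]
tcp_rot: [1.497, 1.566, -0.388]
contact_force: [-11.6, -1.7, 29.4]
grip_width: 31.3
```

>>> {"api": "step_arm", "payload": {"targets": [[[0.004, 0, 0, 0], [0.004, 0, 0, 0], [0.004, 0, 0, 0], [0.004, 0, 0, 0], [0.004, 0, 0, 0]]]}}

```text
time: 6.55
tool_pos: [592.9, 83.7, 109.0]
tcp_rot: [1.593, 1.564, -0.292]
contact_force: [-12.1, -0.9, 29.7]
grip_width: 31.4
```

```bash
python3 g.py 593 84 109; python3 -c "
from plant import bot
for i in range(1):
  o=bot.get_obs();print(o['contact_force'],o['moment'])"
```

```text
R [[0.007, 0.951, -0.309], [-0.002, -0.309, -0.951], [-1.0, 0.007, -0.0]] pos [592.9  83.7 109. ] w 31.4 F [-12.1  -0.9  29.7] t 6.55 q [ 0.01  0.58  1.48 -0.    1.08  0.33]
tool shift m [-0.      0.     -0.0003] turn deg 0.3
[-12.09399719  -0.91634501  29.67374618] [-0.24165166  2.23982893 -0.05612332]
```

>>> {"api": "step_arm", "payload": {"targets": [[[0.004, 0, 0, 0], [0.004, 0, 0, 0], [0.004, 0, 0, 0], [0.004, 0, 0, 0], [0.004, 0, 0, 0]]]}}

```text
time: 6.97
tool_pos: [592.9, 83.8, 108.9]
tcp_rot: [1.639, 1.561, -0.245]
contact_force: [-11.3, -1.6, 29.4]
grip_width: 31.5
```

>>> {"api": "step_arm", "payload": {"targets": [[[0.004, -0.001, 0, 0], [0.004, -0.002, 0, 0], [0.004, -0.002, 0, 0], [0.004, -0.002, 0, 0], [0.004, -0.002, 0, 0]]]}}

```text
time: 7.38
tool_pos: [592.8, 83.8, 109.0]
tcp_rot: [1.68, 1.555, -0.205]
contact_force: [-5.9, -3.2, 25.1]
grip_width: 31.5
```

```bash
cat > f.py <<'E'
from h import *
from scipy.spatial.transform import Rotation as Ro
F=[];M=[]
for i in range(8):
    bot.capture("top");o=bot.get_obs();F.append(o["contact_force"]);M.append(o["moment"])
R=Ro.from_euler("xyz",o["tcp_rot"]).as_matrix()
print(np.mean(F,0),np.mean(M,0),np.std(F,0),np.std(M,0),o["tool_pos"],R[2],o["time"])
E
python3 f.py
```

```text
[-5.58324324 -2.78771272 25.29169316] [-0.51023312  1.26905514 -0.0186619 ] [0.47254306 0.48909621 0.36587071] [0.0370133  0.03000102 0.01772781] [592.80506296  83.78640059 109.04609187] [-0.99987708  0.01558179 -0.00174018] 7.7833
```

>>> {"api": "step_arm", "payload": {"targets": [[[0.004, 0.001, 0, 0], [0.004, 0.002, 0, 0], [0.004, 0.003, 0, 0], [0.004, 0.003, 0, 0], [0.004, 0.003, 0, 0]]]}}

```text
time: 8.2
tool_pos: [593.1, 83.7, 108.9]
tcp_rot: [1.691, 1.559, -0.193]
contact_force: [-20.8, 2.1, 34.9]
grip_width: 31.2
```

```bash
python3 f.py
```

```text
[-19.53423413   1.68750262  34.09376941] [0.2895714  3.75059194 0.0232177 ] [0.49736317 0.64227215 0.51357187] [0.04056696 0.03436935 0.02595453] [593.12351613  83.70657926 108.88597569] [-0.99992649  0.01204062 -0.00142911] 8.6
```

>>> {"api": "step_arm", "payload": {"targets": [[[0.004, 0.002, 0, 0], [0.004, 0.002, 0, 0], [0.004, 0.002, 0, 0], [0.004, 0.002, 0, 0], [0.004, 0.002, 0, 0]]]}}

```text
time: 9.02
tool_pos: [593.1, 83.7, 108.9]
tcp_rot: [1.704, 1.561, -0.18]
contact_force: [-17.5, 0.7, 33.3]
grip_width: 31.1
```

>>> {"api": "step_arm", "payload": {"targets": [[[0.004, 0.002, 0, 0], [0.004, 0.002, 0, 0], [0.004, 0.002, 0, 0], [0.004, 0.002, 0, 0], [0.004, 0.002, 0, 0]]]}}

```text
time: 9.43
tool_pos: [593.1, 83.7, 108.9]
tcp_rot: [1.718, 1.563, -0.165]
contact_force: [-18.1, 1.3, 33.6]
grip_width: 31.4
```

```bash
python3 f.py
```

```text
[-18.42315292   0.82599483  33.96521092] [ 1.03179058e-01  3.40195825e+00 -1.95344013e-03] [0.33045309 0.54433762 0.38762968] [0.03479926 0.04537892 0.03307358] [593.08795096  83.74536563 108.85440741] [-0.99996827  0.00787718 -0.00118861] 9.8333
```

>>> {"api": "step_arm", "payload": {"targets": [[[0.004, 0.002, 0, 0], [0.004, 0.002, 0, 0], [0.004, 0.002, 0, 0], [0.004, 0.002, 0, 0], [0.004, 0.002, 0, 0]]]}}

```text
time: 10.25
tool_pos: [593.1, 83.7, 108.8]
tcp_rot: [1.741, 1.565, -0.141]
contact_force: [-17.4, 1.1, 33.6]
grip_width: 31.3
```

>>> {"api": "step_arm", "payload": {"targets": [[[0.004, 0.002, 0, 0], [0.004, 0.002, 0, 0], [0.004, 0.002, 0, 0], [0.004, 0.002, 0, 0], [0.004, 0.002, 0, 0]]]}}

```text
time: 10.67
tool_pos: [593.1, 83.7, 108.9]
tcp_rot: [1.799, 1.567, -0.083]
contact_force: [-17.6, 1.4, 32.6]
grip_width: 31.1
```

>>> {"api": "step_arm", "payload": {"targets": [[[0.004, 0.002, 0, 0], [0.004, 0.002, 0, 0], [0.004, 0.002, 0, 0], [0.004, 0.002, 0, 0], [0.004, 0.002, 0, 0]]]}}

```text
time: 11.08
tool_pos: [593.1, 83.7, 108.9]
tcp_rot: [1.968, 1.569, 0.087]
contact_force: [-17.9, 1.1, 33.8]
grip_width: 31.2
```

>>> {"api": "step_arm", "payload": {"targets": [[[0.004, 0.001, 0, 0], [0.004, 0.001, 0, 0], [0.004, 0.001, 0, 0], [0.004, 0.001, 0, 0], [0.004, 0.001, 0, 0]]]}}

```text
time: 11.5
tool_pos: [593.0, 83.8, 108.9]
tcp_rot: [2.032, 1.569, 0.151]
contact_force: [-14.9, -1.0, 31.5]
grip_width: 31.1
```

>>> {"api": "step_arm", "payload": {"targets": [[[0.004, 0.001, 0, 0], [0.004, 0.001, 0, 0], [0.004, 0.001, 0, 0], [0.004, 0.001, 0, 0], [0.004, 0.001, 0, 0]]]}}

```text
time: 11.92
tool_pos: [593.1, 83.8, 108.9]
tcp_rot: [2.056, 1.568, 0.175]
contact_force: [-15.0, -0.4, 31.4]
grip_width: 31.5
```

```bash
python3 f.py
```

```text
[-14.87755409  -0.07046771  31.21141773] [-0.09265396  2.74244536 -0.04498965] [0.47187173 0.40220553 0.18392679] [0.02255163 0.02598507 0.03138489] [593.04939153  83.77702839 108.91417387] [-0.99999689  0.00218171 -0.00120985] 12.3167
```

Both keys are bottomed with a balanced load and have been held well over 3 s. Now I lift straight up.

>>> {"api": "step_arm", "payload": {"targets": [[[-0.005, 0, 0, 0], [-0.015, 0, 0, 0], [-0.03, 0, 0, 0], [-0.045, 0, 0, 0], [-0.06, 0, 0, 0]]]}}

```text
time: 12.73
tool_pos: [592.8, 83.7, 169.1]
tcp_rot: [2.135, 1.569, 0.254]
contact_force: [0.6, 0.4, -0.4]
grip_width: 31.1
```

>>> {"api": "step_arm", "payload": {"targets": [[[-0.01, 0, 0, 0], [-0.02, 0, 0, 0], [-0.02, 0, 0, 0], [-0.02, 0, 0, 0], [-0.02, 0, 0, 0]]], "jaw": 1.0}}

```text
time: 13.15
tool_pos: [592.4, 83.7, 188.2]
tcp_rot: [2.929, 1.57, 1.048]
contact_force: [-0.5, -0.2, 0.9]
grip_width: 2.9
```

```bash
python3 g.py 551 -43 190
```

```text
R [[0.0, 0.952, -0.305], [0.0, -0.305, -0.952], [-1.0, 0.0, -0.0]] pos [592.4  83.7 188.2] w 2.9 F [-0.5 -0.2  0.9] t 13.15 q [0.01 0.51 1.37 0.   1.26 0.32]
tool shift m [-0.0019 -0.0008  0.1333] turn deg 0.6
```

>>> {"api": "step_arm", "payload": {"targets": [[[0, 0, 0.03, 0], [0, 0, 0.06, 0], [0, -0.001, 0.09, 0], [0, -0.001, 0.12, 0], [0, -0.001, 0.133, 0]]]}}

```text
time: 13.57
tool_pos: [549.3, -45.4, 187.1]
tcp_rot: [-1.222, 1.569, -3.105]
contact_force: [0.4, 0.7, 0.3]
grip_width: 0.2
```

>>> {"api": "step_arm", "payload": {"targets": [[[0.01, 0, 0, 0], [0.02, 0, 0, 0], [0.03, 0, 0, 0], [0.04, 0, 0, 0], [0.05, 0, 0, 0]]]}}

```text
time: 13.98
tool_pos: [549.1, -44.0, 135.3]
tcp_rot: [-1.404, 1.567, 2.998]
contact_force: [-0.2, 0.1, 0.0]
grip_width: 0.4
```

```bash
python3 g.py 551 -43 125
python3 - <<'E'
from h import *
c=cam("scene");u,v=proj(c,[570,20,114])[0].astype(int)
save("s4",cv2.convertScaleAbs(cv2.resize(c["color"][v-75:v+75,u-100:u+100],(800,600),interpolation=cv2.INTER_CUBIC),alpha=1.4))
E
```

```text
R [[-0.003, 0.952, -0.305], [0.0, -0.305, -0.952], [-1.0, -0.003, 0.001]] pos [549.1 -44.  135.3] w 0.4 F [-0.2  0.1  0. ] t 13.9833 q [-0.22  0.48  1.58 -0.    1.09  0.09]
tool shift m [ 0.0103  0.0015 -0.0016] turn deg 0.5
```

View pics/s4.png

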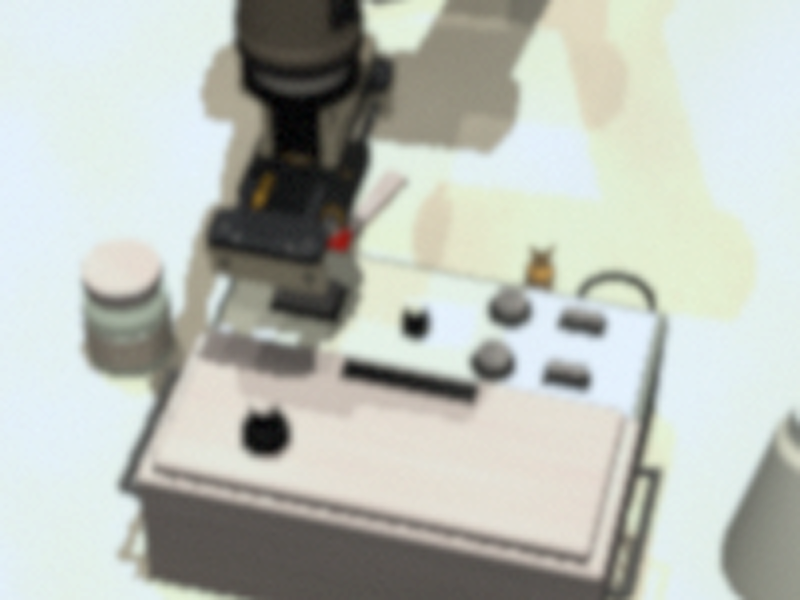

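The picture shows both round keys back up, at (493,358) and (510,305), with the nozzle cap, bars and bystanders undisturbed. The fingers are above the start key at (310,300).

>>> {"api": "step_arm", "payload": {"targets": [[[0.005, 0.001, -0.001, 0], [0.01, 0.001, -0.001, 0], [0.015, 0.001, -0.001, 0], [0.018, 0.001, -0.001, 0], [0.019, 0.001, -0.001, 0]]]}}

```text
time: 14.45
tool_pos: [549.1, -43.2, 114.1]
tcp_rot: [-1.449, 1.564, 2.953]
contact_force: [-0.5, 0.9, 2.4]
grip_width: 0.3
```

>>> {"api": "step_arm", "payload": {"targets": [[[0.001, 0, 0, 0], [0.003, 0, 0, 0], [0.004, 0, 0, 0], [0.006, 0, 0, 0], [0.006, 0, 0, 0]]]}}

```text
time: 14.87
tool_pos: [549.2, -43.2, 109.2]
tcp_rot: [-1.441, 1.565, 2.961]
contact_force: [-1.9, 0.9, 7.7]
grip_width: 0.5
```

>>> {"api": "step_arm", "payload": {"targets": [[[0.001, 0, 0, 0], [0.002, 0, 0, 0], [0.003, 0, 0, 0], [0.004, 0, 0, 0], [0.004, 0, 0, 0]]]}}

```text
time: 15.28
tool_pos: [549.3, -43.2, 108.8]
tcp_rot: [-1.366, 1.567, 3.036]
contact_force: [-10.8, 1.8, 27.9]
grip_width: 0.7
```

>>> {"api": "step_arm", "payload": {"targets": [[[0.002, 0, 0, 0], [0.003, 0, 0, 0], [0.003, 0, 0, 0], [0.003, 0, 0, 0], [0.003, 0, 0, 0]]]}}

```text
time: 15.7
tool_pos: [549.3, -43.2, 108.9]
tcp_rot: [-1.177, 1.569, -3.058]
contact_force: [-10.5, 1.9, 25.5]
grip_width: 0.3
```

The start key is fully down: z is 109 and the force rose to 26–28 N, against 5 N for full travel. I release it and lift clear.

>>> {"api": "step_arm", "payload": {"targets": [[[-0.005, 0, 0, 0], [-0.015, 0, 0, 0], [-0.03, 0, 0, 0], [-0.045, 0, 0, 0], [-0.06, 0, 0, 0]]]}}

```text
time: 16.12
tool_pos: [549.6, -43.3, 169.6]
tcp_rot: [-1.113, 1.569, -2.994]
contact_force: [-0.4, -0.2, -0.3]
grip_width: 0.4
```

>>> {"api": "step_arm", "payload": {"targets": [[[-0.02, 0, 0, 0], [-0.04, 0, 0, 0], [-0.06, 0, 0, 0], [-0.07, 0, 0, 0], [-0.07, 0, 0, 0]]]}}

```text
time: 16.53
tool_pos: [550.9, -43.6, 242.0]
tcp_rot: [1.459, 1.567, -0.422]
contact_force: [-0.5, -0.5, -0.2]
grip_width: 0.4
```

>>> {"api": "step_arm", "payload": {"targets": [[[0, 0, 0, 0], [0, 0, 0, 0], [0, 0, 0, 0], [0, 0, 0, 0], [0, 0, 0, 0]]]}}

```text
time: 16.95
tool_pos: [550.6, -43.6, 241.1]
tcp_rot: [1.26, 1.569, -0.621]
contact_force: [-0.0, 0.6, -0.1]
grip_width: 0.5
```

Run:
```python
from h import *
c=cam("scene");u,v=proj(c,[570,20,114])[0].astype(int)
save("s5",cv2.convertScaleAbs(cv2.resize(c["color"][v-75:v+75,u-100:u+100],(800,600),interpolation=cv2.INTER_CUBIC),alpha=1.4))
print(bot.get_obs()["contact_force"])
```

```text
[-0.47720132 -0.35522442 -0.48636829]
```

View pics/s5.png

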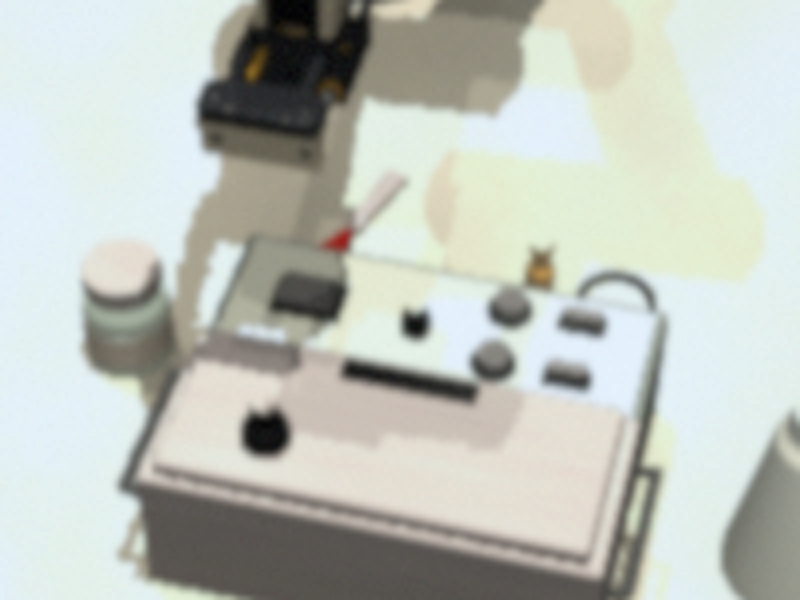

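The start key at (310,293) is up, all other keys are up, the bystanders are unmoved and the arm is clear.

```bash
python3 -c "
from plant import bot
print(bot.close_job())"
```

```text
the job is handed in; nothing more can be done
None
```

I pressed the two round keys down together, held them, and released them. I then pressed the start key fully down, released it, and handed the job in at about 17 s of the 48 s allowed.

- **Round keys:** One fingertip was on each key. They reached the stop at z ≈ 109 mm, with 17–35 N in total, and stayed there from about 4.9 s to 12.3 s.
- **Start key:** Pressed with the closed fingers to z ≈ 109 mm at 26–28 N, then released.
- **Last checks:** After lifting off, the contact force was about 0. In the last picture all the keys in view were up, and none of the loose things in it had visibly moved. The fingers never went near the bar keys.

**Imperfect or uncertain:**
- The two cameras disagreed by about 2–3 mm on key positions. That was within what the fingertips could take.
- The tool tilted by up to 0.016 rad in the middle of the hold (7–8 s), which put more load on one key. From the measured moments, the lighter key still carried an estimated 7 N or more, against 5 N for fully down. I corrected the tilt and held on, so the last 3 s or so of the hold were well balanced.
- The gripper body hid the fingertips during the hold, so "fully down" rests on height and force, not on a picture.

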